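# Change the feed gearbox to fast feed

## Robot

A 6-joint arm with a two-finger parallel gripper is mounted at the origin on a cart in front of the work surface, level with it; the furniture and walls round the work are solid. World frame = base frame: x ahead of the robot, y to its left, z up, the work surface at z = 0. Lengths are in m, angles in rad, forces in N, time in s.
With the tool pointing down it reaches from about 0.2 to 0.875 m from the base axis. Payload 3.4 kg.
Tool frame: the origin (TCP) lies at the very end of the fingers, on their centre line; the grasp point (between the pads) lies 19 mm behind it (env.grasp_offset is the distance from the TCP to the grasp point, in m); z points along the fingers, y is the line along which they close (so a half turn about z gives the same grasp; the last joint's range is limited). The gripper opens to 94 mm and grips with 3 to 60 N. Pads are 16 mm wide; open, the fingers measure 119 mm over their backs; the gripper's body (75 mm by 177 mm) begins 78 mm behind the grasp point.
Start: joints at [1.101, 0.276, 1.505, -0, 1.361, -0.121], TCP at [0.197, 0.54, 0.205] pointing down, gripper open.
Joint ranges: [-2.89, 2.89], [-0.75, 2.08], [0.22, 2.7], [-1.18, 4.32], [0.11, 2.71], [-2.7, 2.7]. Speed limits (rad/s): [2.57, 2.57, 3.14, 3.14, 3.14, 3.14].

## Interface

Orientations are given as a unit quaternion [w, x, y, z].
In Python, from station import sensors, eyes, ticket, env gives the robot as it stands. The module is installed in compiled form; this text tells all that it offers.
- The arm moves only by the tool move_arm, never from a script. Its argument "commands" is a list that holds one entry, the list of rows, each a list of 7 numbers: the shift along the tool's x, y, z in m, then the turn, a rotation vector about the tool's x, y, z in rad, then the closure, from 0 (fully open) to 1 (shut). A call has 1 to 20 rows; each row is the pose to reach, as a shift and turn from the pose commanded when the call began, along the tool's axes at that moment; what a row does not reach only later rows make up. A row lasts 1/8 s, in which the tool goes at most 62.5 mm and 10.7 degrees, less where a joint would pass 70% of its speed; a pose out of reach is approached as far as the arm can. A call with a gripper value outside its range is refused whole. The fingers move at their own pace and stop on an object; "grip_force" is the grip in N (left out, the last holds). Time passes only in rows, so rows that repeat a pose let the fingers close. It gives the time, the measured TCP pose, the force, the opening and the grip force at its end, in the units of the state.
- sensors.sense(): the state, without advancing time (a new reading comes with each control period).
- eyes.capture(name): name is "scene" or "top" or "wrist"; returns (picture, depth): 400x640x3 uint8, red, green, blue; 400x640 float32, m along the optical axis (not along the pixel's ray), 0 where there is no reading.
- eyes.camera_params(name): a dict with "fx", "fy", "cx", "cy" (pixels), "origin" and "rotation" of the camera in the world. Camera axes: x right, y down, z forward; pixel columns grow to the right and rows downward; lengths in m; the calibration is good to about 2 mm. The wrist camera is an equidistant fisheye: a pixel r from the principal point sees the ray r / f radians off the axis. A picture is of the moment at which its call begins: read the wrist's pose just before it. camera_params takes no time and is no camera call; for the wrist camera it gives the pose at the moment of the call.
- ticket.sign_off(): hands the job in; it is judged then, once.
The state is a dict: "time_s": time; "joint_pos": joint angles; "joint_velocities": joint speeds; "joint_efforts": joint torques, N m; "tool_pos": TCP position; "tcp_rot": TCP orientation; "contact_force": force on the tool from outside, world axes, zero at the start; "ft_torque": the same for the moment, N m; "opening": opening from 0.0 (shut) to 1.0 (fully open); "finger_force": force on a finger pad.
Only numpy, scipy, OpenCV 4.12 (cv2) and the standard library are available. Lean on these libraries where they do the work, as an engineer would, in place of code of your own. Each camera call takes 0.05 s, during which the arm holds its last target. There are 200 camera calls.

## Task

Change the feed gearbox on the bench over to fast feed: push its shift lever out of the left-hand channel where it stands, through the cross channel of the H-shaped gate, and fully home to the end of the right-hand slot that is marked by the tag with three raised bars (the tag with one bar is slow feed). Only push the knob, with shut fingertips or the outside of the fingers: never grip it between the fingers, and do not force the lever across the steel between the channels. Leave the oil bottle, the sanding block and the offcut beside the gearbox where they are.

Things in the scene. Friction and masses are not known exactly. Their poses are not given: they have to be found in the camera images.
- gearbox: Fixed grey gearbox, foot 200 x 170 mm, steel cover on top at 105 mm. Origin: centre of its underside, on the bench. x axis = far (away from the robot), y = left, turned up to 0.3 rad. H-gate in the cover, centred on the origin: two channels along x, at y +19 and -19 mm, joined in the middle by a cross channel along y, 18 mm wide. The steel between the channels, far and near of it, is solid.
- shift (a joint): Far-near tilt of the lever, rad, about the gearbox's y axis, pivot 30 mm above the bench at the gearbox's centre. 0 = upright, level with the cross channel; + = far, - = near. Stops: +0.30 home in a far slot, -0.30 home in a near slot. The lever can cross sideways only within about +-0.05. Stays where left; about 3 N at the knob moves it. Starts at -0.30 to -0.15, in the near left slot.
- select (a joint): Sideways tilt of the lever, rad, about the gearbox's x axis through the same pivot. + = right (-y). Stops: +0.25 in the middle of the right-hand channel, -0.25 in the middle of the left-hand one; in a slot it has only about 0.04 rad of play from that stop. Stays where left; about 3 N at the knob moves it.
- knob (a point): Centre of the black square knob on top of the lever, 150 mm from the pivot, so 180 mm above the bench when upright. 38 mm across its rubber faces, 40 mm tall; tilts with the lever. Below it is a 10 mm round steel stem. In the slots' ends it stands about 44 mm far or near and 36 mm left or right of the gearbox's centre, 172 mm up. Axes: z up along the lever, x far, y left.
- face_near: Rubber pad on the knob's near side (-x), 30 mm wide, 34 mm tall, 5 mm thick; origin at its centre, outer surface 2.5 mm beyond. Push here to send the lever far.
- face_far: The same pad on the knob's far side (+x). Push here to bring the lever near.
- face_left: The same pad on the knob's left side (+y). Push here to send the lever right.
- face_right: The same pad on the knob's right side (-y).
- tag_three: Fast-feed tag: black, 36 x 40 mm, with three parallel raised aluminium bars (28 x 6 mm). Fixed on the cover just beyond the end of the slot to use: far right (x +58, y -19 mm from the gearbox's centre along its axes) or near right (x -58, y -19 mm). Origin: centre of its underside, 105 mm above the bench.
- tag_one: Slow-feed tag: the same tag with a single raised bar, at the end of the other right-hand slot, which is the wrong one.
- honing_oil: Small dropper bottle, 33 mm across, 102 mm tall, standing loose about 145 mm right and up to 50 mm far or near of the gearbox's centre. Origin at the centre of its underside. Leave alone.
- sanding_block: Loose cork sanding block, 57 x 87 x 29 mm, lying left of the gearbox, about 145 mm left and 80 mm far of its centre. Origin at the centre of its underside. Leave alone.
- offcut_1: Loose wood offcut, 45 x 70 x 22 mm, lying left of the gearbox, about 155 mm left and 65 mm near of its centre. Origin at the centre of its underside. Leave alone.

How it is judged:
On the way:
1. the lever has been brought through the cross channel into the right-hand channel (value of joint select above 0.19 rad and value of joint shift between -0.12 and 0.12 rad), for 0.05 s.
At the end, for the whole second after the job is handed in: The lever rests in the right-hand channel (sideways tilt over 0.19 of 0.25 rad), home in the slot with the three-bar tag: tilted at least 0.24 rad of 0.30 towards that tag, that is within about 9 mm of its stop at the knob (value of joint select above 0.19 rad and ((x of tag_three in the frame of gearbox above 0 m and value of joint shift above 0.24 rad) or (x of tag_three in the frame of gearbox below 0 m and value of joint shift below -0.24 rad)) and velocity of joint shift between -0.03 and 0.03 rad/s and velocity of joint select between -0.03 and 0.03 rad/s); the robot touches nothing.
It fails at once if the knob is gripped: the fingers press on two opposite faces at once ((contact force between the fingers and face_near above 2 N and contact force between the fingers and face_far above 2 N) or (contact force between the fingers and face_left above 2 N and contact force between the fingers and face_right above 2 N)).
It fails at once if the lever is forced across the steel between the channels (value of joint select between -0.14 and 0.14 rad and (value of joint shift above 0.12 rad or value of joint shift below -0.12 rad)).
It fails at once if the oil bottle, the sanding block or the offcut is moved (over 15 mm) or lifted (distance of any of honing_oil, sanding_block, offcut_1 from where it was at the start of the episode above 0.015 m).
It also fails if it takes over 58 s, if anything falls off the work surface, if the arm or the gripper's body presses on something with over 40 N, if the wrist force passes 120 N, or if a joint passes its speed limit or range.

## Working session

There is one attempt and no reset: what is moved stays moved. The work goes in short steps, Python scripts to look and compute and a tool call to move; the robot and the scene stay as the last step left them, time stands still between calls to the robot, and variables do not carry over. Pictures are saved under pics/ and viewed, at most 10 in all, crops included, and the job is handed in when it is done.

Besides the shell and the picture viewer there is one more tool, called after "Request:" in YAML: its name, and indented under it one key for each argument. move_arm: Moves the arm, as the interface text tells. Its arguments: {"type":"object","properties":{"commands":{"type":"array","items":{"type":"array","items":{"type":"array","items":{"type":"number"}}}},"grip_force":{"type":"number"}},"required":["commands"]}

```bash
mkdir -p pics; python3 - <<'E'
from station import sensors, eyes, env
import cv2,numpy as np
s=sensors.sense();print(s)
for n in("top","scene"):
    p,d=eyes.capture(n);cv2.imwrite(f"pics/{n}0.png",p[:,:,::-1]);np.savez(f"{n}0.npz",p=p,d=d,**eyes.camera_params(n));print(eyes.camera_params(n))
E
```

```text
{'time_s': 0.0, 'joint_pos': array([ 1.10099817e+00,  2.76556796e-01,  1.50609541e+00, -1.45983094e-05,
        1.36070406e+00, -1.21010321e-01]), 'joint_velocities': array([ 0.00059589, -0.00015972, -0.00063797, -0.00365106, -0.00082759,
       -0.00053432]), 'joint_efforts': array([ 1.40982269e-03, -4.04574215e+01, -2.37229264e+01,  7.01844064e-02,
        3.43745865e-02, -1.53567776e-04]), 'tool_pos': array([0.19627168, 0.5398687 , 0.20464156]), 'tcp_rot': array([-2.49889899e-04,  1.73509710e-01,  9.84831764e-01, -8.45690880e-04]), 'contact_force': array([-0.23273271,  1.06538423,  0.17060708]), 'ft_torque': array([-3.27806975e-03,  9.58393386e-05,  2.41785106e-02]), 'finger_force': 0.0, 'opening': 0.998886752392654}
{'fx': 474.762475047378, 'fy': 474.762475047378, 'cx': 322.72953322773776, 'cy': 190.9307477635175, 'origin': array([0.44092884, 0.00601438, 1.02373954]), 'rotation': array([-0.05540376,  0.71396168, -0.69577372,  0.05557053])}
{'fx': 383.7678276146285, 'fy': 383.7678276146285, 'cx': 321.5856221997616, 'cy': 193.50043352773264, 'origin': array([ 0.24467169, -0.52862126,  0.69065572]), 'rotation': array([-0.39801281,  0.87804537, -0.24010951,  0.1138839 ])}
```

View pics/top0.png

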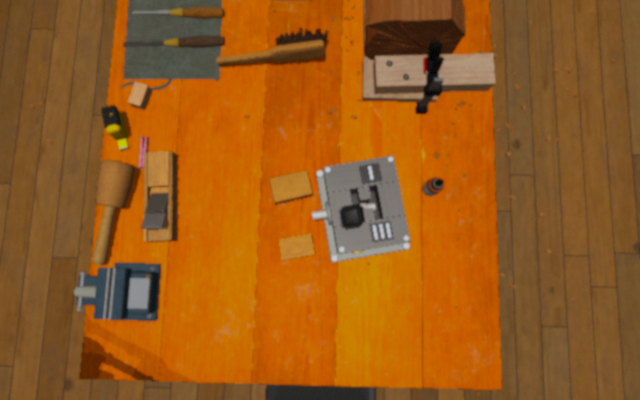

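View pics/scene0.png

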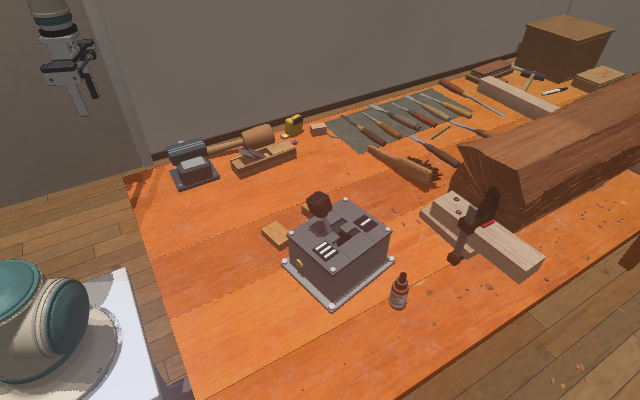

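The top view shows the three-bar tag at about (382,231), the near right slot. The one-bar tag is at (371,173), far right. The knob is at (352,215), near left, and the bottle is at (433,187).

```bash
cat > h.py <<'E'
import numpy as np
from scipy.spatial.transform import Rotation as R
def q(w): return R.from_quat(np.r_[w[1:],w[0]])
def cloud(z):
    d=z['d'];v,u=np.mgrid[:400,:640]
    c=np.stack([(u-z['cx'])/z['fx']*d,(v-z['cy'])/z['fy']*d,d],-1)
    return (q(z['rotation']).apply(c.reshape(-1,3))+z['origin']).reshape(400,640,3)
def ray(z,u,v,h):
    r=q(z['rotation']).apply([(u-z['cx'])/z['fx'],(v-z['cy'])/z['fy'],1])
    return z['origin']+r*(h-z['origin'][2])/r[2]
E
python3 - <<'E'
from h import *
import cv2
z=dict(np.load('top0.npz'));P=cloud(z);p=z['p']
sl=np.zeros((400,640),bool);sl[145:275,305:450]=1
Z=P[...,2]
print('table z',np.median(Z[280:300,300:400]))
m=sl&(Z>.095)&(Z<.116)
pts=P[m][:,:2].astype(np.float32);r=cv2.minAreaRect(pts*1000);print('cover',r,m.sum(),np.median(Z[m]))
m=sl&(Z>.012)&(Z<.13);m[:,420:]=0
r=cv2.minAreaRect(P[m][:,:2].astype(np.float32)*1000);print('foot',r)
for c in[(321,174),(390,158),(407,245),(334,259)]:print('corner',ray(z,*c,.012))
for c in[(371,173),(382,231.5)]:print('tag',ray(z,*c,.108))
m=sl&(Z>.165);k=P[m];print('knob',m.sum(),np.median(k,0),k.min(0),k.max(0),np.argwhere(m).mean(0))
x=cv2.minAreaRect((k[:,:2]*1000).astype(np.float32));print(x)
for n in [(290,187),(296,247)]:print(P[n[1],n[0]])
m=sl&(Z>.03);m[:,:418]=0;print('bottle',P[m].min(0),P[m].max(0))
c=p[140:280,300:460,::-1];cv2.imwrite('pics/crop.png',cv2.resize(c,None,fx=5,fy=4.2857,interpolation=cv2.INTER_CUBIC)[:600])
E
```

```text
table z -0.0006660688210315957
cover ((573.6780395507812, -119.76771545410156), (174.55288696289062, 229.49411010742188), 11.158782005310059) 5434 0.10464153544879706
foot ((557.1526489257812, -59.27452087402344), (197.57093811035156, 218.42050170898438), 5.42852258682251)
corner [0.63827203 0.01254569 0.012     ]
corner [ 0.67773694 -0.13704959  0.012     ]
corner [ 0.48979804 -0.17374551  0.012     ]
corner [ 0.456448   -0.01965506  0.012     ]
tag [ 0.62410777 -0.08624265  0.108     ]
tag [ 0.50980804 -0.10855729  0.108     ]
knob 558 [ 0.52824342 -0.04151716  0.19093578] [ 0.44092884 -0.06666546  0.16538125] [0.55624842 0.00601438 1.02373954] [214.8172043 355.       ]
((504.317626953125, -19.768402099609375), (46.33982849121094, 128.7796630859375), 48.07577896118164)
[0.60538123 0.07762126 0.02752289]
[0.47919724 0.0608627  0.02087002]
bottle [ 0.44092884 -0.24040462  0.03008034] [0.62954959 0.00601438 1.02373954]
```

View pics/crop.png

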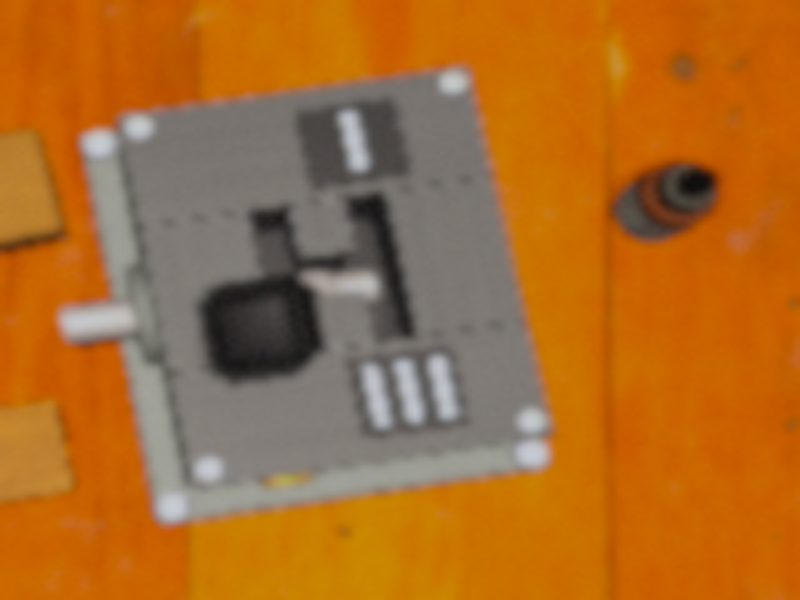

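```bash
cat >> h.py <<'E'
G=np.array([.5633,-.0788,0]);yaw=.193;Rg=R.from_euler('z',yaw)
Rt=R.from_matrix(Rg.as_matrix()@np.diag([-1,1,-1]))
def loc(s): return Rg.inv().apply(np.array(s['tool_pos'])-G)*1000
def go(s,x,y,z):
    T=q(np.array(s['tcp_rot']))
    return np.round(np.r_[T.inv().apply(G+Rg.apply([x/1000,y/1000,z/1000])-s['tool_pos']),(T.inv()*Rt).as_rotvec()],4)
E
python3 - <<'E'
from h import *
from station import sensors
s=sensors.sense();print(go(s,-80,37,285),go(s,-80,37,165))
z=dict(np.load('top0.npz'))
c=[ray(z,300+u/5,140+v/4.2857,.107) for u,v in[(138,127),(453,82),(208,470),(532,420)]];print(np.mean(c,0),c)
E
```

```text
[-0.4687 -0.4657 -0.0796 -0.0015 -0.0006 -0.5418] [-0.4687 -0.4655  0.0404 -0.0015 -0.0006 -0.5418]
[ 0.56343454 -0.07820151  0.107     ] [array([ 0.6288323 , -0.00082958,  0.107     ]), array([ 0.65323821, -0.12481011,  0.107     ]), array([ 0.47307838, -0.03142648,  0.107     ]), array([ 0.49858927, -0.15573986,  0.107     ])]
```

Request:
move_arm:
  commands:
    - [[0,0,-0.04,0,0,0,1],[0,0,-0.08,0,0,0,1],[-0.469,-0.466,-0.08,0,0,-0.542,1],[-0.469,-0.466,-0.08,0,0,-0.542,1],[-0.469,-0.466,-0.08,0,0,-0.542,1],[-0.469,-0.466,-0.08,0,0,-0.542,1],[-0.469,-0.466,-0.08,0,0,-0.542,1],[-0.469,-0.466,-0.08,0,0,-0.542,1],[-0.469,-0.466,-0.08,0,0,-0.542,1],[-0.469,-0.466,-0.08,0,0,-0.542,1],[-0.469,-0.466,-0.08,0,0,-0.542,1],[-0.469,-0.466,-0.08,0,0,-0.542,1],[-0.469,-0.466,-0.08,0,0,-0.542,1],[-0.469,-0.466,-0.08,0,0,-0.542,1],[-0.469,-0.466,-0.08,0,0,-0.542,1],[-0.469,-0.466,-0.08,0,0,-0.542,1]]

```text
time_s: 2.1
tool_pos: [0.4774, -0.0566, 0.2855]
tcp_rot: [-0.0, -0.097, 0.995, 0.0]
contact_force: [-0.3, 0.9, 0.0]
opening: 0.006
finger_force: 0.0
```

```bash
python3 - <<'E'
from h import *
from station import sensors,eyes
import cv2
s=sensors.sense();print(s['time_s'],s['opening'],loc(s),go(s,-80,37,165))
p,d=eyes.capture("wrist");cv2.imwrite("pics/w1.png",p[:,:,::-1])
E
```

```text
2.1 0.005785095024258514 [-80.04802775  38.27271453 285.4968842 ] [-1.000e-04 -1.300e-03  1.205e-01  6.000e-04 -1.000e-04  1.800e-03]
```

View pics/w1.png

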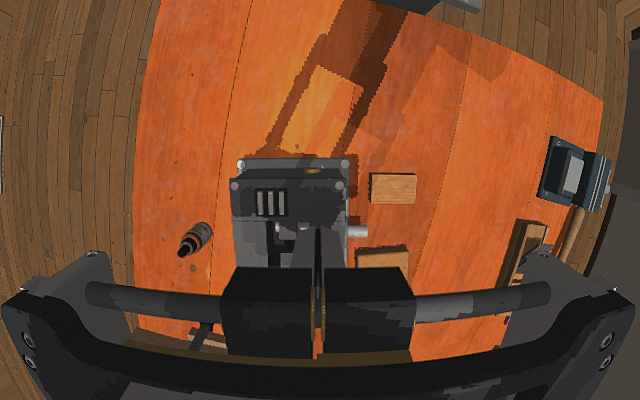

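Three-bar tag near right is confirmed: it is at (270,203) in the wrist view, the side toward the robot and to its right. The tool is aligned. Next I descend and push far.

Request:
move_arm:
  commands:
    - [[0,0,0.06,0,0,0,1],[0,0,0.12,0,0,0,1],[0,0,0.12,0,0,0,1],[-0.01,0,0.12,0,0,0,1],[-0.018,0,0.12,0,0,0,1],[-0.024,0,0.12,0,0,0,1],[-0.03,0,0.12,0,0,0,1],[-0.035,0,0.12,0,0,0,1],[-0.04,0,0.12,0,0,0,1],[-0.045,0,0.12,0,0,0,1],[-0.048,0,0.12,0,0,0,1],[-0.05,0,0.12,0,0,0,1],[-0.05,0,0.12,0,0,0,1]]

```text
time_s: 3.78
tool_pos: [0.5273, -0.0482, 0.1654]
tcp_rot: [0.0, -0.096, 0.995, 0.0]
contact_force: [-1.1, -0.3, 0.6]
opening: 0.004
finger_force: 0.9
```

```bash
cat > look.py <<'E'
from h import *
from station import sensors,eyes
import cv2,sys
s=sensors.sense();print('t',s['time_s'],'tcp',loc(s),'F',Rg.inv().apply(s['contact_force']))
for n in ('scene','top'):
    p,d=eyes.capture(n);z=dict(p=p,d=d,**eyes.camera_params(n));L=Rg.inv().apply(cloud(z).reshape(-1,3)-G).reshape(400,640,3)*1000
    m=(d>.1)&(abs(L[...,0])<75)&(abs(L[...,1])<75)&(L[...,2]>145)&(L[...,2]<203)
    a=p.max(2)<75; k=L[m&a]
    if len(k): print(n,len(k),'pct5/50/95',np.percentile(k,[5,50,95],axis=0).round(1).tolist())
    v,u=np.nonzero((abs(L[...,0])<30)&(abs(L[...,1])<30)&(d>0));cy,cx=int(v.mean()),int(u.mean())
    c=p[max(cy-65,0):cy+65,cx-65:cx+65,::-1];cv2.imwrite(f'/tmp/{n}.png',cv2.resize(c,(400,400),interpolation=cv2.INTER_CUBIC))
cv2.imwrite(f'pics/{sys.argv[1]}.png',np.hstack([cv2.imread('/tmp/scene.png'),cv2.imread('/tmp/top.png')]))
E
python3 look.py a1
```

```text
t 3.775 tcp [-29.48879774  36.92955176 165.36370497] F [-1.17368613 -0.06684966  0.59417639]
scene 203 pct5/50/95 [[-19.6, 17.6, 164.2], [-8.2, 21.9, 178.5], [7.7, 39.9, 196.6]]
```

View pics/a1.png

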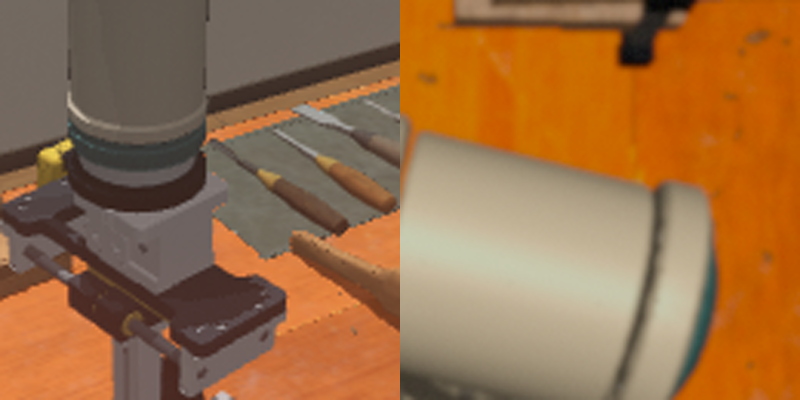

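```bash
python3 - <<'E'
from h import *
from station import eyes
import cv2
p,d=eyes.capture('scene');z=dict(p=p,d=d,**eyes.camera_params('scene'));L=Rg.inv().apply(cloud(z).reshape(-1,3)-G).reshape(400,640,3)*1000
m=(d>.1)&(abs(L[...,0])<70)&(abs(L[...,1])<70)&(L[...,2]>155)&(L[...,2]<190)
for lo in range(-50,40,5):
    k=L[m&(L[...,0]>=lo)&(L[...,0]<lo+5)]
    c=p[m&(L[...,0]>=lo)&(L[...,0]<lo+5)]
    if len(k): print(lo,len(k),np.median(k[:,1]).round(1),np.median(c,0))
cv2.imwrite('pics/a2.png',cv2.resize(p[160:290,250:410,::-1],None,fx=4.5,fy=4.5,interpolation=cv2.INTER_CUBIC))
E
```

```text
-45 26 35.2 [113.  94.  90.]
-40 52 35.6 [114.  94.  91.]
-35 11 25.9 [116.  99.  96.]
-30 12 25.6 [116.   99.   96.5]
-25 26 26.0 [77.5 47.5 41.5]
-20 39 22.7 [73. 41. 34.]
-15 25 19.8 [72. 41. 34.]
-10 22 20.3 [72. 41. 34.]
-5 20 20.4 [72. 42. 35.]
0 14 18.6 [72. 41. 35.]
5 16 19.2 [72. 41. 35.]
10 10 20.9 [75.5 48.  42.5]
15 1 23.5 [104.  61.  45.]
```

View pics/a2.png

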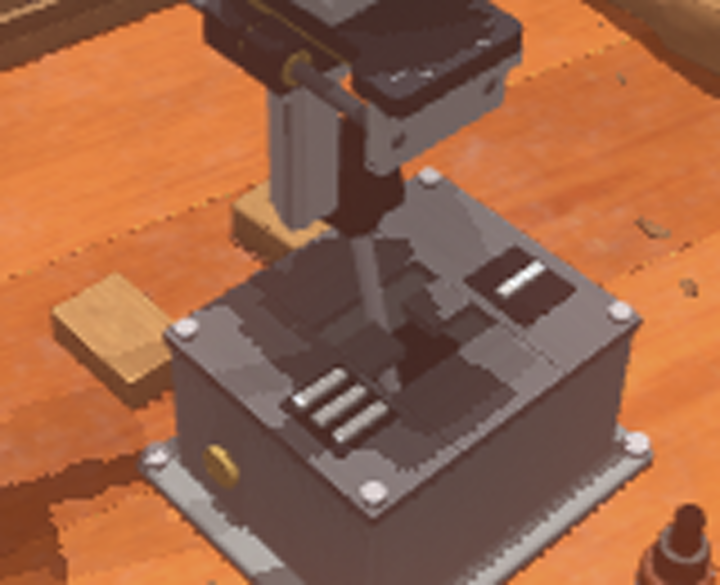

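The knob's right face spans x of about -21 to +14 mm in the gearbox frame, so its centre is about -3 mm and nearly level with the cross channel. I'll nudge it 2 mm more, back off, and go round to the left side.

Request:
move_arm:
  commands:
    - [[-0.002,0,0,0,0,0,1],[-0.0025,0,0,0,0,0,1],[0.0,0,0,0,0,0,1],[0.03,0,0,0,0,0,1],[0.035,0,0,0,0,0,1],[0.035,0,-0.06,0,0,0,1],[0.035,0,-0.08,0,0,0,1],[0.0,0.053,-0.08,0,0,0,1],[-0.029,0.053,-0.08,0,0,0,1],[-0.029,0.053,-0.08,0,0,0,1],[-0.029,0.053,-0.03,0,0,0,1],[-0.029,0.053,0,0,0,0,1],[-0.029,0.053,0,0,0,0,1]]

```text
time_s: 5.55
tool_pos: [0.5431, 0.0091, 0.1634]
tcp_rot: [-0.003, -0.096, 0.995, 0.001]
contact_force: [0.4, 0.8, 0.7]
opening: 0.004
finger_force: 0.0
```

```bash
cat > k.py <<'E'
from h import *
from station import sensors,eyes
s=sensors.sense();print('t',s['time_s'],'tcp',loc(s),'F',Rg.inv().apply(s['contact_force']))
p,d=eyes.capture('scene');z=dict(p=p,d=d,**eyes.camera_params('scene'));L=Rg.inv().apply(cloud(z).reshape(-1,3)-G).reshape(400,640,3)*1000
m=(d>.1)&(abs(L[...,0])<75)&(abs(L[...,1])<70)&(L[...,2]>150)&(L[...,2]<205)&(p.max(2)<90)&(p[...,0]>1.3*p[...,2])
k=L[m];print(len(k),np.percentile(k,[2,50,98],axis=0).round(1).tolist())
f=k[k[:,1]<np.percentile(k[:,1],40)];print('rightface x',np.percentile(f[:,0],[3,97]),np.median(f[:,1]))
E
python3 k.py
```

```text
t 5.55 tcp [ -2.96643301  90.1421427  163.36855483] F [0.54063866 0.66232224 0.74161764]
463 [[-20.1, 17.4, 154.7], [-9.1, 28.1, 186.1], [13.0, 52.1, 196.9]]
rightface x [-18.38510426  12.07296334] 21.241797858145908
```

Request:
move_arm:
  commands:
    - [[0,-0.01,0,0,0,0,1],[0,-0.018,0,0,0,0,1],[0,-0.025,0,0,0,0,1],[0,-0.031,0,0,0,0,1],[0,-0.037,0,0,0,0,1],[0,-0.043,0,0,0,0,1],[0,-0.049,0,0,0,0,1],[0,-0.055,0,0,0,0,1],[0,-0.06,0,0,0,0,1]]

```text
time_s: 6.72
tool_pos: [0.5569, -0.0499, 0.1653]
tcp_rot: [-0.0, -0.096, 0.995, 0.0]
contact_force: [-0.2, 2.3, 2.0]
opening: 0.006
finger_force: 1.3
```

```bash
python3 k.py
```

```text
t 6.725 tcp [ -0.76663006  29.55450126 165.33721221] F [0.25584829 2.27524687 1.96114274]
517 [[-20.1, -19.4, 165.8], [-9.5, -8.5, 193.5], [14.1, 17.1, 201.1]]
rightface x [-19.07893813  12.38775375] -18.104076931192655
```

Crossing freely at low force, so I'll continue to the right-hand stop.

Request:
move_arm:
  commands:
    - [[0,-0.006,0,0,0,0,1],[0,-0.012,0,0,0,0,1],[0,-0.018,0,0,0,0,1],[0,-0.023,0,0,0,0,1],[0,-0.028,0,0,0,0,1],[0,-0.031,0,0,0,0,1],[0,-0.033,0,0,0,0,1],[0,-0.033,0,0,0,0,1]]

```text
time_s: 7.78
tool_pos: [0.5631, -0.082, 0.1652]
tcp_rot: [-0.0, -0.096, 0.995, 0.0]
contact_force: [-0.4, 2.6, 0.1]
opening: 0.005
finger_force: 0.7
```

```bash
python3 k.py
```

```text
t 7.775 tcp [ -0.83459372  -3.0907764  165.15285381] F [0.13904483 2.66978587 0.06307196]
531 [[-20.3, -54.8, 159.2], [-10.6, -40.6, 189.3], [14.8, -16.6, 198.1]]
rightface x [-19.35763675  12.45994759] -50.0156466205611
```

Request:
move_arm:
  commands:
    - [[0,-0.001,0,0,0,0,1],[0,-0.002,0,0,0,0,1],[0,-0.002,0,0,0,0,1]]

```text
time_s: 8.2
tool_pos: [0.5635, -0.0839, 0.1654]
tcp_rot: [-0.0, -0.096, 0.995, 0.0]
contact_force: [-0.2, 2.5, -0.8]
opening: 0.004
finger_force: 0.9
```

Request:
move_arm:
  commands:
    - [[0,-0.001,0,0,0,0,1],[0,-0.002,0,0,0,0,1],[0,-0.003,0,0,0,0,1],[0,-0.003,0,0,0,0,1]]

```text
time_s: 8.7
tool_pos: [0.5639, -0.0862, 0.1652]
tcp_rot: [-0.0, -0.096, 0.995, 0.001]
contact_force: [-1.2, 5.4, -1.9]
opening: 0.007
finger_force: 2.1
```

```bash
python3 k.py
```

```text
t 8.7 tcp [ -0.82695419  -7.36751361 165.20160371] F [-0.18099355  5.54602378 -1.90466599]
534 [[-20.1, -57.8, 158.7], [-10.4, -42.8, 188.3], [15.0, -15.0, 197.0]]
rightface x [-19.03537366  12.56984149] -52.76475078328262
```

Request:
move_arm:
  commands:
    - [[0,0.01,0,0,0,0,1],[0,0.03,0,0,0,0,1],[0,0.03,-0.05,0,0,0,1],[0,0.03,-0.08,0,0,0,1],[-0.05,0,-0.08,0,0,0,1],[-0.066,-0.029,-0.08,0,0,0,1],[-0.066,-0.029,-0.08,0,0,0,1],[-0.066,-0.029,-0.04,0,0,0,1],[-0.066,-0.029,0,0,0,0,1],[-0.066,-0.029,0,0,0,0,1],[-0.055,-0.029,0,0,0,0,1],[-0.045,-0.029,0,0,0,0,1],[-0.038,-0.029,0,0,0,0,1],[-0.032,-0.029,0,0,0,0,1],[-0.026,-0.029,0,0,0,0,1],[-0.02,-0.029,0,0,0,0,1],[-0.014,-0.029,0,0,0,0,1],[-0.008,-0.029,0,0,0,0,1]]

```text
time_s: 11.0
tool_pos: [0.5776, -0.114, 0.1657]
tcp_rot: [0.0, -0.096, 0.995, -0.0]
contact_force: [1.8, 0.8, 3.1]
opening: 0.004
finger_force: 1.3
```

```bash
python3 k.py
```

```text
t 11.0 tcp [  7.33502355 -37.27188042 165.70109214] F [1.89632899 0.39822446 3.1006258 ]
449 [[-42.9, -57.6, 156.6], [-28.1, -44.7, 185.7], [-6.5, -23.3, 196.1]]
rightface x [-41.43043353  -9.01559773] -53.49433610135393
```

Request:
move_arm:
  commands:
    - [[0.005,0,0,0,0,0,1],[0.01,0,0,0,0,0,1],[0.014,0,0,0,0,0,1],[0.018,0,0,0,0,0,1],[0.02,0,0,0,0,0,1],[0.022,0,0,0,0,0,1],[0.022,0,0,0,0,0,1]]

```text
time_s: 11.92
tool_pos: [0.5565, -0.1178, 0.1655]
tcp_rot: [0.001, -0.096, 0.995, 0.0]
contact_force: [3.9, 1.5, -1.4]
opening: 0.003
finger_force: 1.5
```

```bash
python3 k.py
```

```text
t 11.925 tcp [-14.16215603 -36.95994615 165.51963254] F [ 4.12165149  0.68547632 -1.41807677]
428 [[-65.4, -57.8, 152.6], [-47.1, -44.9, 181.1], [-22.8, -23.3, 192.2]]
rightface x [-63.47603078 -29.18521118] -53.80684750369506
```

Request:
move_arm:
  commands:
    - [[0.001,0,0,0,0,0,1],[0.002,0,0,0,0,0,1],[0.003,0,0,0,0,0,1],[0.003,0,0,0,0,0,1]]

```text
time_s: 12.48
tool_pos: [0.5544, -0.1183, 0.1657]
tcp_rot: [0.001, -0.096, 0.995, 0.0]
contact_force: [6.7, 1.8, -1.3]
opening: 0.007
finger_force: 2.6
```

Request:
move_arm:
  commands:
    - [[0.001,0,0,0,0,0,1],[0.003,0,0,0,0,0,1],[0.003,0,0,0,0,0,1],[0.003,0,0,0,0,0,1]]

```text
time_s: 12.98
tool_pos: [0.5526, -0.1188, 0.1659]
tcp_rot: [0.003, -0.096, 0.995, 0.0]
contact_force: [8.0, 2.5, -1.9]
opening: 0.006
finger_force: 3.3
```

```bash
python3 k.py
```

```text
t 12.975 tcp [-18.13242915 -37.19346466 165.92174033] F [ 8.30750425  0.87711882 -1.93764287]
443 [[-66.7, -58.0, 152.7], [-49.8, -44.6, 181.4], [-29.1, -22.8, 192.0]]
rightface x [-64.49650212 -32.03622123] -53.52492375883371
```

Request:
move_arm:
  commands:
    - [[-0.005,0,0,0,0,0,1],[-0.035,0,0,0,0,0,1],[-0.04,0,-0.05,0,0,0,1],[-0.04,0,-0.1,0,0,0,1],[-0.04,0.06,-0.12,0,0,0,1],[-0.04,0.12,-0.12,0,0,0,1],[-0.04,0.18,-0.12,0,0,0,1],[-0.04,0.24,-0.12,0,0,0,1],[-0.04,0.3,-0.12,0,0,0,1],[-0.04,0.3,-0.12,0,0,0,1],[-0.04,0.3,-0.12,0,0,0,1],[-0.04,0.3,-0.12,0,0,0,1]]

```text
time_s: 14.52
tool_pos: [0.5317, 0.1812, 0.2853]
tcp_rot: [-0.001, -0.095, 0.995, -0.001]
contact_force: [-0.1, -0.1, -0.6]
opening: 0.001
finger_force: 0.0
```

```bash
python3 k.py; python3 look.py b1 | tail -1; python3 - <<'E'
from h import *
from station import eyes
import cv2
p,d=eyes.capture('top');z=dict(p=p,d=d,**eyes.camera_params('top'));L=Rg.inv().apply(cloud(z).reshape(-1,3)-G).reshape(400,640,3)*1000
m=(d>.1)&(abs(L[...,0])<80)&(abs(L[...,1])<80)&(L[...,2]>176)&(L[...,2]<205)
print('top',m.sum(),np.median(L[m],0),L[m].min(0),L[m].max(0))
E
```

```text
t 14.525 tcp [ 18.86209686 261.22529136 285.2736179 ] F [-0.08020239 -0.04919583 -0.55084999]
327 [[-65.0, -57.9, 152.3], [-54.6, -47.2, 178.6], [-29.9, -23.2, 191.8]]
rightface x [-61.52014563 -31.1795855 ] -54.54088946243767
top 515 pct5/50/95 [[-60.5, -52.1, 165.5], [-43.3, -32.8, 184.5], [-25.1, -16.8, 191.2]]
top 454 [-43.43948437 -36.51106867 185.68925199] [-64.48287925 -58.58382713 176.06554369] [-23.82621383 -18.13278464 193.74211329]
```

View pics/b1.png

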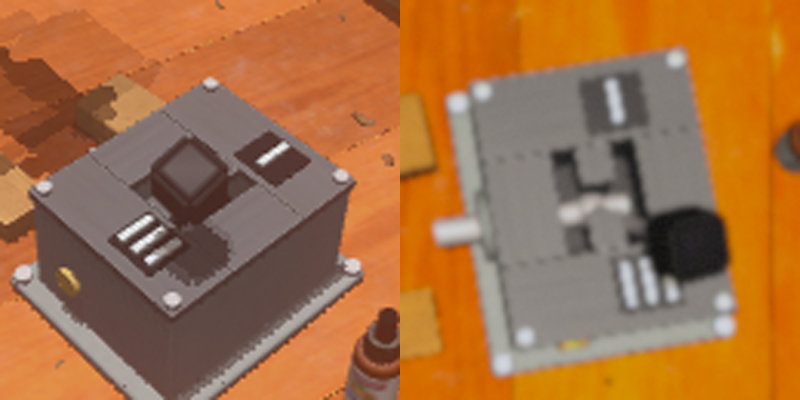

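```bash
python3 - <<'E'
from h import *
from station import eyes
for n in('top','scene'):
    p,d=eyes.capture(n);z=dict(p=p,d=d,**eyes.camera_params(n));L=Rg.inv().apply(cloud(z).reshape(-1,3)-G).reshape(400,640,3)*1000
    best=None;m=(d>.1)&(abs(L[...,0]+49)<13)&(abs(L[...,1]+41)<12)&(L[...,2]>170)&(L[...,2]<205)
    k=L[m]
    for i in range(3):
        A=np.c_[k[:,:2],np.ones(len(k))];c=np.linalg.lstsq(A,k[:,2],rcond=None)[0];r=abs(A@c-k[:,2]);k=k[r<2*np.median(r)+.5]
    print(n,len(k),'shift',-np.arctan(c[0]),'select',np.arctan(c[1]),np.median(r))
E
```

```text
top 168 shift -0.36341189892775916 select 0.2775689741469575 0.9626950406575503
scene 166 shift -0.3162242992500463 select 0.2542245507723927 0.71229811265394
```

The top face's tilt agrees: shift is about -0.3 and select about +0.25, so the lever is home. The neighbouring objects haven't moved, and the arm is clear.

```bash
python3 -c "
from station import ticket
print(ticket.sign_off())"
```

```text
the job is handed in; nothing more can be done
None
```

The lever is home in the near right slot with the three-bar tag (measured shift about -0.3 rad, select about +0.25 rad). It was moved only by light pushes on the knob, with the arm clear of everything, and the job was handed in at about 15 s; the sign-off gave no verdict.

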